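# Find the unfastened tool cases, pack the carving tools, snap the lids

### The job

Some of the three tool cases on the pottery bench have not been fastened, though all of them look shut: tug at each lid by its bar, and leave every lid that gives standing wide open until all three have been tried. Then lay each loose carving tool inside an open case, front to back across both rails, side by side and not on top of one another (any open case will do; there is room for three), and press every open lid down until it snaps, so that all three cases are fastened. Leave the pots and stamps around them where they are.

Things in the scene. Friction and masses are not known exactly. Their poses are not given: they have to be found in the camera images.
- case1: plywood tool case 1, 140 (x) x 170 (y) x 58 mm high with the lid shut, screwed to the bench; the three are alike and look shut. Origin: centre of its underside; x points from its front to its hinged back, z up. Walls 6 mm, rim 50 mm and floor 6 mm above the bench. A spring catch hidden in the front wall may or may not be holding the lid
- case1_bar (a point): where the handle bar of case 1 is when shut (does not move with the lid): bar centre, 88 mm above the bench. Round steel bar, 12 mm thick, along y, 64 mm between its posts, 24 mm free under it. A fastened lid gives under 2 mm and holds 30 N; an unfastened one rests on the catch, up to 6 mm higher, and lifts with 2 N (to 9 N if pinched hard: the bar must turn in the grip). Pressed down on the bar with 8 to 12 N it snaps, for good
- case1_hinge (a point): middle of the hinge line of case 1, along its y, at the back rim, 50 mm above the bench. The lid (8 mm thick) swings up about it, at most 1.75 rad, and stays at any angle where it is left. The bar centre is 125 mm in front of this line and 38 mm above it when shut and swings with the lid
- case1_rails (a point): centre of the tool rest in case 1, at the rails' top, 20 mm above the bench. Two rails, 8 mm wide and 14 mm high, run along y at x = -26 and +26 mm from here, 150 mm long; inner walls at x = +-64 and y = +-79 mm. Three tools fit at y = -43, 0 and 43 mm
- case2: plywood tool case 2, 140 (x) x 170 (y) x 58 mm high with the lid shut, screwed to the bench; the three are alike and look shut. Origin: centre of its underside; x points from its front to its hinged back, z up. Walls 6 mm, rim 50 mm and floor 6 mm above the bench. A spring catch hidden in the front wall may or may not be holding the lid
- case2_bar (a point): where the handle bar of case 2 is when shut (does not move with the lid): bar centre, 88 mm above the bench. Round steel bar, 12 mm thick, along y, 64 mm between its posts, 24 mm free under it. A fastened lid gives under 2 mm and holds 30 N; an unfastened one rests on the catch, up to 6 mm higher, and lifts with 2 N (to 9 N if pinched hard: the bar must turn in the grip). Pressed down on the bar with 8 to 12 N it snaps, for good
- case2_hinge (a point): middle of the hinge line of case 2, along its y, at the back rim, 50 mm above the bench. The lid (8 mm thick) swings up about it, at most 1.75 rad, and stays at any angle where it is left. The bar centre is 125 mm in front of this line and 38 mm above it when shut and swings with the lid
- case2_rails (a point): centre of the tool rest in case 2, at the rails' top, 20 mm above the bench. Two rails, 8 mm wide and 14 mm high, run along y at x = -26 and +26 mm from here, 150 mm long; inner walls at x = +-64 and y = +-79 mm. Three tools fit at y = -43, 0 and 43 mm
- case3: plywood tool case 3, 140 (x) x 170 (y) x 58 mm high with the lid shut, screwed to the bench; the three are alike and look shut. Origin: centre of its underside; x points from its front to its hinged back, z up. Walls 6 mm, rim 50 mm and floor 6 mm above the bench. A spring catch hidden in the front wall may or may not be holding the lid
- case3_bar (a point): where the handle bar of case 3 is when shut (does not move with the lid): bar centre, 88 mm above the bench. Round steel bar, 12 mm thick, along y, 64 mm between its posts, 24 mm free under it. A fastened lid gives under 2 mm and holds 30 N; an unfastened one rests on the catch, up to 6 mm higher, and lifts with 2 N (to 9 N if pinched hard: the bar must turn in the grip). Pressed down on the bar with 8 to 12 N it snaps, for good
- case3_hinge (a point): middle of the hinge line of case 3, along its y, at the back rim, 50 mm above the bench. The lid (8 mm thick) swings up about it, at most 1.75 rad, and stays at any angle where it is left. The bar centre is 125 mm in front of this line and 38 mm above it when shut and swings with the lid
- case3_rails (a point): centre of the tool rest in case 3, at the rails' top, 20 mm above the bench. Two rails, 8 mm wide and 14 mm high, run along y at x = -26 and +26 mm from here, 150 mm long; inner walls at x = +-64 and y = +-79 mm. Three tools fit at y = -43, 0 and 43 mm
- tool1_center (a point): loose double-ended carving tool 1: square wooden handle 80 x 16 x 16 mm with a flat steel blade (12 mm wide, 4 mm thick) at each end, 104 mm over all, 45 g. The point is the centre of the handle (8 mm above what it lies on); x runs along the tool. Absent in some starts
- tool2_center (a point): loose double-ended carving tool 2: square wooden handle 80 x 16 x 16 mm with a flat steel blade (12 mm wide, 4 mm thick) at each end, 104 mm over all, 45 g. The point is the centre of the handle (8 mm above what it lies on); x runs along the tool. Absent in some starts
- tool3_center (a point): loose double-ended carving tool 3: square wooden handle 80 x 16 x 16 mm with a flat steel blade (12 mm wide, 4 mm thick) at each end, 104 mm over all, 45 g. The point is the centre of the handle (8 mm above what it lies on); x runs along the tool. Absent in some starts
- stamp_a: wooden clay stamp, 34 mm across, 60 mm high, standing between two cases; origin under its centre; leave alone
- stamp_b: another such stamp; leave alone
- dish: small cream dish, 68 mm across, 28 mm high; origin under its centre; leave alone
- beaker: clay beaker, 64 mm across, 75 mm high; origin under its centre; leave alone
- bowl: clay bowl, 130 mm across, 60 mm high, off to the left; origin under its centre; leave alone
- jar: glaze jar, 68 mm across, 85 mm high, off to the right; origin under its centre; leave alone

How it is judged:
By the outcome, as a careful person would: the job done as asked, in the order asked, and still so for the second after the job is handed in, with the robot touching nothing.
Of tool1, tool2, tool3 only 2 to 3 are there at a start; the rules pass over those that are not, and their reading is None.
At some moment in a run one of tool1, tool2, tool3 may be knocked a few centimetres aside while the robot is not near it.
Once in a run the grip may slacken for a moment while it holds something.
It also fails if it takes over 210 s, if anything falls off the work surface, if the arm or the gripper's body presses on something with over 40 N, if the wrist force passes 120 N, or if a joint passes its speed limit or range.

### The arm

A 6-joint arm with a two-finger parallel gripper is mounted at the origin on the work surface. World frame = base frame: x ahead of the robot, y to its left, z up, the work surface at z = 0. Lengths are in mm, angles in degrees, forces in N, time in s.
With the tool pointing down it reaches from about 350 to 850 mm from the base axis. Payload 8.1 kg.
Tool frame: the origin (TCP) lies midway between the tips of the shut fingers; the grasp point (between the pads) lies 19 mm behind it; z points along the fingers, y is the line along which they close (so a half turn about z gives the same grasp; the last joint's range is limited). The gripper opens to 85 mm and grips with 20 to 120 N. Pads are 22 mm wide; open, the fingers measure 114 mm over their backs; the gripper's body (76 mm by 85 mm) begins 54 mm behind the grasp point. The pads swing forward as they close: fully open they stand 13 mm farther back than shut.
Start: joints at [-75.596, 7.471, 85.268, -0, 87.261, -4.893], TCP at [198.301, -566.288, 231.292] pointing down, gripper open.
Joint ranges: [-169.43, 169.43], [-51.17, 129.36], [1.28, 143.12], [-76.62, 256.62], [0, 156.53], [-152.29, 152.29]. Speed limits (degrees/s): [136.94, 136.94, 159.86, 180, 180, 180].

### API

Orientations are given as [roll, pitch, yaw] about the fixed x, y, z axes, in that order (R = Rz(yaw) Ry(pitch) Rx(roll)).
In Python, from bench import r gives the robot as it stands.
- The arm moves only by the tool step_arm, never from a script. Its arguments are lists of equal length, an entry for each row: "delta_pos": the shift along the world's x, y, z in units of 200 mm (1.0 is 200 mm), a list of three; "spin": the turn about the world's z in units of 180 degrees (1.0 is 180 degrees). In form: {"delta_pos": [[dx, dy, dz], ...], "spin": [spin, ...]}. A call has 1 to 8 rows; each row shifts and turns the commanded pose from where the row before left it; what a row does not reach is not made up. A row lasts 1/8 s, in which the tool goes at most 62.5 mm and 10.7 degrees, less where a joint would pass 70% of its speed; a pose out of reach is approached as far as the arm can. A call with a number of a shift or a turn outside -1 to 1 is refused whole. A call with a gripper value outside its range is refused whole. "gripper" is the opening, from -1 (shut) to 1 (fully open), set as the call begins (left out, the last holds). The fingers move at their own pace and stop on an object; "squeeze" is the grip in N (left out, the last holds). Time passes only in rows, so rows that do not move let the fingers close. It gives the time, the measured TCP pose, the force, the opening and the grip force at its end, in the units of the state.
- r.sense(): the state, without advancing time (a new reading comes with each control period).
- r.snapshot(name): name is "scene" or "side" or "wrist"; returns a dict with "pixels" (384x512x3 uint8, blue, green, red), "fx", "fy", "cx", "cy" (pixels), "camera_from_world" (4x4, takes a point from world to camera coordinates). Camera axes: x right, y up, looking along -z (the intrinsics and any distortion apply to the point x, -y, -z); pixel columns grow to the right and rows downward; lengths in mm; the calibration is good to about 2 mm. A picture is of the moment at which its call begins. There is no depth.
- r.hand_in(): hands the job in; it is judged then, once.
The state is a dict: "time": time; "joint_pos": joint angles; "qd": joint speeds; "joint_efforts": joint torques, N m; "tool_pos": TCP position; "tcp_rot": TCP orientation; "ft_force": force on the tool from outside, world axes, zero at the start; "wrist_torque": the same for the moment, N m; "finger_gap": finger opening in mm; "grip_force": force on a finger pad.
Only numpy, scipy, OpenCV 4.12 (cv2) and the standard library are available. Lean on these libraries where they do the work, as an engineer would, in place of code of your own. Each camera call takes 0.05 s, during which the arm holds its last target. There are 200 camera calls.

## Working session

There is one attempt and no reset: what is moved stays moved. The work goes in short steps, Python scripts to look and compute and a tool call to move; the robot and the scene stay as the last step left them, time stands still between calls to the robot, and variables do not carry over. Pictures are saved under pics/ and viewed, at most 14 in all, crops included, and the job is handed in when it is done.

Besides the shell and the picture viewer there is one more tool, called after "Request:" by a JSON object that holds its "name" and its "arguments". step_arm: Moves the arm, as the interface text tells. Shifts and turns lie within -1 to 1; 1 stands for 200 mm of shift or 180 degrees of turn. Its arguments: {"type":"object","properties":{"delta_pos":{"type":"array","items":{"type":"array","items":{"type":"number","minimum":-1,"maximum":1}}},"spin":{"type":"array","items":{"type":"number","minimum":-1,"maximum":1}},"gripper":{"type":"number"},"squeeze":{"type":"number"}},"required":["delta_pos","spin"]}

```bash
mkdir -p pics
cat > h.py <<'E'
import numpy as np, cv2
from bench import r
def snap(name,fn=None):
    s=r.snapshot(name)
    if fn: cv2.imwrite('pics/'+fn,np.asarray(s['pixels']))
    return s
def proj(s,P):
    P=np.atleast_2d(P).astype(float); M=np.array(s['camera_from_world'])
    c=P@M[:3,:3].T+M[:3,3]
    return np.c_[s['fx']*c[:,0]/-c[:,2]+s['cx'], s['fy']*-c[:,1]/-c[:,2]+s['cy']]
def ray(s,u,v,z):
    M=np.array(s['camera_from_world']);R=M[:3,:3];o=-R.T@M[:3,3]
    d=R.T@np.array([(u-s['cx'])/s['fx'],-(v-s['cy'])/s['fy'],-1])
    return o+d*(z-o[2])/d[2]
E
python3 - <<'E'
from h import *
for n in('scene','side'):
    s=snap(n,n+'0.png'); print(n,{k:s[k] for k in s if k!='pixels'})
s=r.sense();print(s)
E
```

```text
scene {'fx': 441.16226927031977, 'fy': 441.16226927031977, 'cx': 250.81657239139093, 'cy': 192.24389199904542, 'camera_from_world': array([[-7.19425538e-01,  6.94415866e-01, -1.46116738e-02,
         3.44740990e+02],
       [-5.73308234e-01, -5.81817357e-01,  5.76893605e-01,
         2.28119478e+02],
       [ 3.92102747e-01,  4.23408985e-01,  8.16688599e-01,
        -1.71703526e+03],
       [ 0.00000000e+00,  0.00000000e+00,  0.00000000e+00,
         1.00000000e+00]])}
side {'fx': 361.11985736720396, 'fy': 361.11985736720396, 'cx': 253.31454203904914, 'cy': 192.58159154516423, 'camera_from_world': array([[-8.35325917e-01, -5.49737930e-01, -4.33827032e-03,
         4.20225986e+02],
       [ 3.49451095e-01, -5.37049218e-01,  7.67764332e-01,
        -2.39190981e+02],
       [-4.24399039e-01,  6.39817431e-01,  6.40717653e-01,
        -9.24191709e+02],
       [ 0.00000000e+00,  0.00000000e+00,  0.00000000e+00,
         1.00000000e+00]])}
{'time': 0.1, 'joint_pos': array([-7.55966133e+01,  7.51023309e+00,  8.53242053e+01,  2.12629599e-03,
        8.72625474e+01, -4.89330135e+00]), 'qd': array([ 0.08315881, -0.12466281, -0.17770269, -0.00132294, -0.1021554 ,
        0.02352351]), 'joint_efforts': array([ 2.19618218e-03, -5.70951498e+01, -5.01943159e+01,  4.80243557e-05,
        8.08217068e-03,  1.15327617e-05]), 'tool_pos': array([ 198.18094433, -565.78857476,  230.34388386]), 'tcp_rot': array([-1.79903549e+02, -1.03888814e-02,  1.92965760e+01]), 'ft_force': array([ 0.46281651,  0.12835105, -0.37929359]), 'wrist_torque': array([ 2.08272978e-02, -3.58975569e-02, -8.57202483e-05]), 'grip_force': 0.0, 'finger_gap': 85.44898276666314}
```

View pics/scene0.png

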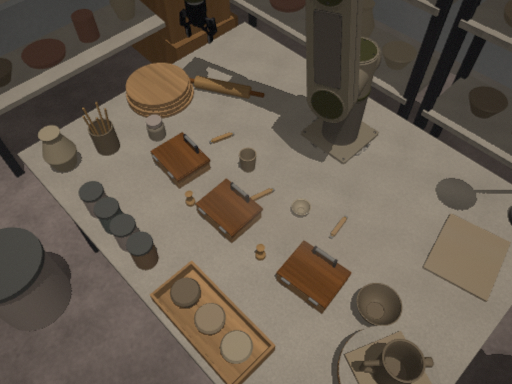

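View pics/side0.png

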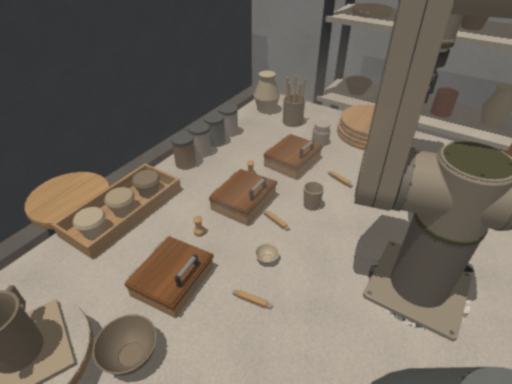

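Run:
```python
import cv2
a=cv2.imread('pics/scene0.png')[125:313,145:361];cv2.imwrite('pics/sc.png',cv2.resize(a,None,fx=3,fy=3,interpolation=cv2.INTER_CUBIC))
a=cv2.imread('pics/side0.png')[125:320,120:360];cv2.imwrite('pics/si.png',cv2.resize(a,None,fx=3,fy=3,interpolation=cv2.INTER_CUBIC))
```

```text
(no output)
```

View pics/sc.png

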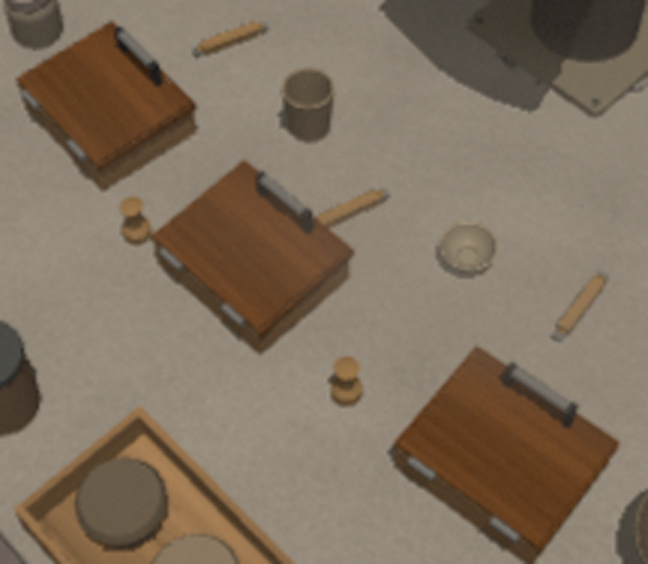

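View pics/si.png

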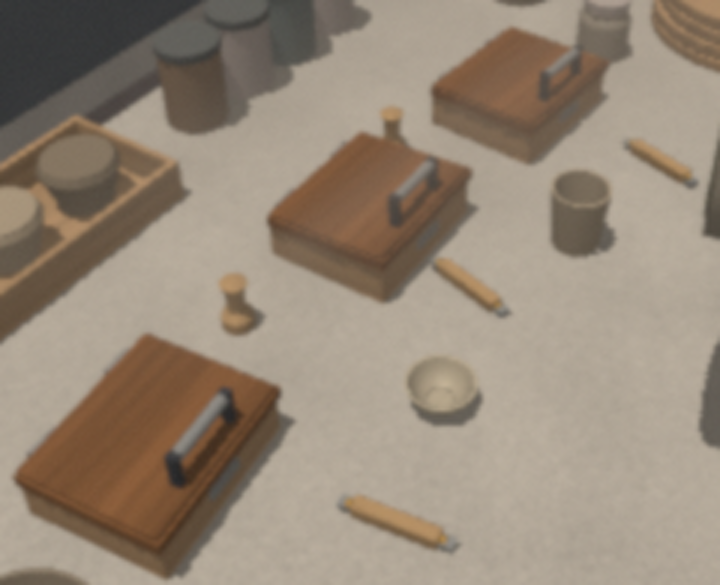

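Run:
```python
from h import *
S={'scene':snap('scene'),'side':snap('side')}; off={'scene':(145,125),'side':(120,125)}
g=lambda n,p,z: ray(S[n],p[0]/3+off[n][0],p[1]/3+off[n][1],z)[:2]
C={'R':{'scene':[(113,24),(197,103),(103,163),(20,80)],'side':[(515,28),(605,70),(528,140),(433,90)]},
'M':{'scene':[(243,163),(352,250),(258,335),(155,235)],'side':[(365,135),(470,172),(383,275),(272,215)]},
'L':{'scene':[(477,349),(617,442),(535,545),(396,450)],'side':[(148,337),(278,390),(165,543),(20,478)]}}
B={'R':{'scene':[(120,32),(155,77)],'side':[(545,82),(577,55)]},'M':{'scene':[(262,178),(308,222)],'side':[(396,205),(433,168)]},'L':{'scene':[(508,372),(572,416)],'side':[(175,465),(230,398)]}}
T={'T1':{'scene':[(198,50),(265,28)],'side':[(628,145),(694,183)]},'T2':{'scene':[(315,222),(385,193)],'side':[(437,262),(506,312)]},'T3':{'scene':[(556,337),(604,276)],'side':[(342,502),(455,546)]}}
for k in C:
  for n in S:
    p=np.array([g(n,q,58) for q in C[k][n]]); c=p.mean(0)
    rr=cv2.minAreaRect(p.astype(np.float32))
    b=np.array([g(n,q,92) for q in B[k][n]]);d=b[1]-b[0]
    print(k,n,c.round(),[np.round(x) for x in rr[1]],round(rr[2],1),'bar',b.mean(0).round(),np.linalg.norm(d).round(),np.degrees(np.arctan2(d[1],d[0])).round(1), 'rel',(b.mean(0)-c).round())
for k in T:
  for n in S:
    p=np.array([g(n,q,8) for q in T[k][n]]);d=p[1]-p[0]
    print(k,n,p.mean(0).round(),np.linalg.norm(d).round(),np.degrees(np.arctan2(d[1],d[0])).round(1))
```

```text
R scene [ 534. -305.] [np.float64(171.0), np.float64(138.0)] 87.0 bar [ 487. -299.] 86.0 79.4 rel [-46.   6.]
R side [ 524. -295.] [np.float64(194.0), np.float64(143.0)] 85.8 bar [ 474. -296.] 72.0 -94.0 rel [-51.  -0.]
M scene [559. -21.] [np.float64(146.0), np.float64(175.0)] 1.7 bar [507. -20.] 79.0 86.7 rel [-51.   1.]
M side [548. -18.] [np.float64(144.0), np.float64(184.0)] 2.7 bar [498. -21.] 70.0 -89.3 rel [-50.  -2.]
L scene [539. 333.] [np.float64(144.0), np.float64(169.0)] 7.2 bar [489. 329.] 76.0 96.2 rel [-51.  -4.]
L side [527. 333.] [np.float64(139.0), np.float64(170.0)] 7.2 bar [472. 328.] 74.0 -84.2 rel [-54.  -5.]
T1 scene [ 344. -299.] 93.0 159.5
T1 side [ 339. -298.] 96.0 164.5
T2 scene [422.  -4.] 92.0 162.2
T2 side [419.  -3.] 98.0 165.7
T3 scene [334. 269.] 99.0 -172.5
T3 side [329. 269.] 101.0 -170.9
```

Request:
{"name": "step_arm", "arguments": {"delta_pos": [[0.2,0.19,0],[0.2,0.19,0],[0.2,0.19,0],[0.2,0.19,0],[0.2,0.19,0],[0.2,0.19,0],[0.18,0.19,0],[0,0,0]], "spin": [0.0533,0.0533,0.0533,0.0533,0.0533,0.0533,0.0533,0]}}

```text
time: 1.2
tool_pos: [476.3, -297.3, 231.0]
tcp_rot: [180.0, -0.1, 86.8]
ft_force: [-0.1, 0.0, -0.5]
finger_gap: 85.4
grip_force: 0.0
```

Run:
```python
from h import *
s=snap('wrist','w1.png');q=r.sense();print(q['tool_pos'],q['tcp_rot'],q['ft_force']);print({k:s[k] for k in s if k!='pixels'})
print(proj(s,q['tool_pos']),proj(s,[481,-297,88]))
```

```text
[ 475.07412047 -298.93425457  231.00961739] [-1.79971204e+02 -1.27385981e-02  8.65946742e+01] [ 0.4808607  -0.97766582  0.05718884]
{'fx': 277.8533111502112, 'fy': 277.8533111502112, 'cx': 255.5856028703739, 'cy': 189.0642761996544, 'camera_from_world': array([[ 9.98445062e-01, -5.57437250e-02,  3.09000306e-04,
        -4.91204323e+02],
       [ 5.37407061e-02,  9.61065845e-01, -2.71043129e-01,
         2.95631944e+02],
       [ 1.48119840e-02,  2.70638280e-01,  9.62567154e-01,
        -3.04991611e+02],
       [ 0.00000000e+00,  0.00000000e+00,  0.00000000e+00,
         1.00000000e+00]])}
[[255.34800453 240.10249643]] [[260.91551004 177.52301483]]
```

View pics/w1.png

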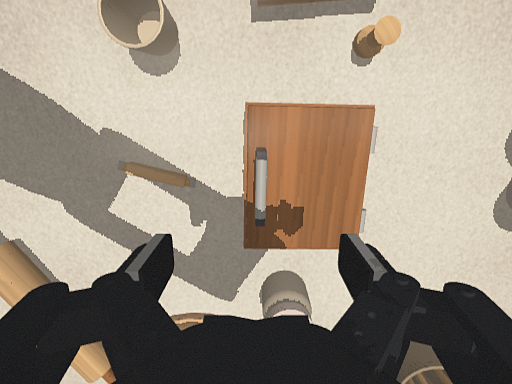

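Run:
```python
from h import *
s=r.snapshot('wrist')
for p,z in[((262,151),92),((260.5,223),92),((246,102),58),((375,105),58),((360,248),58),((245,248),58),((121,165),8),((193,184),8)]:print(p,ray(s,*p,z).round(1))
print(proj(s,[[553,-21,58],[422,-4,8]]))
```

```text
(262, 151) [ 482.3 -270.2   92. ]
(260.5, 223) [ 476.4 -348.6   92. ]
(246, 102) [ 468.2 -220.9   58. ]
(375, 105) [ 608.1 -232.4   58. ]
(360, 248) [ 599.1 -404.1   58. ]
(245, 248) [ 454.9 -395.5   58. ]
(121, 165) [ 294.5 -289.5    8. ]
(193, 184) [ 387.3 -321.4    8. ]
[[ 325.9784437  -140.24846055]
 [ 189.34927214 -110.01089922]]
```

Request:
{"name": "step_arm", "arguments": {"delta_pos": [[0.026,-0.046,0],[0,0,-0.25],[0,0,-0.25],[0,0,-0.2],[0,0,-0.11],[0,0,0],[0,0,0]], "spin": [-0.004,0,0,0,0,0,0]}}

```text
time: 2.17
tool_pos: [479.8, -311.0, 70.6]
tcp_rot: [179.9, 0.1, 85.6]
ft_force: [-0.7, -0.1, 0.8]
finger_gap: 85.5
grip_force: 0.0
```

Request:
{"name": "step_arm", "arguments": {"delta_pos": [[0,0,0],[0,0,0],[0,0,0],[0,0,0],[0,0,0],[0,0,0],[0,0,0],[0,0,0]], "spin": [0,0,0,0,0,0,0,0], "gripper": -1, "squeeze": 20}}

```text
time: 3.18
tool_pos: [480.8, -309.6, 69.8]
tcp_rot: [179.9, 0.0, 85.8]
ft_force: [5.0, 0.5, -0.8]
finger_gap: 10.9
grip_force: 22.0
```

Request:
{"name": "step_arm", "arguments": {"delta_pos": [[0.005,0,0.01],[0,0,0.01],[0,0,0.01],[0,0,0],[0,0,0]], "spin": [0,0,0,0,0]}}

```text
time: 3.8
tool_pos: [482.9, -309.7, 75.8]
tcp_rot: [179.7, 0.1, 85.8]
ft_force: [13.1, -0.9, -7.1]
finger_gap: 11.0
grip_force: 21.8
```

Request:
{"name": "step_arm", "arguments": {"delta_pos": [[0.02,0,0.01],[0.005,0,0.02],[0.005,0,0.02],[0,0,0],[0,0,0]], "spin": [0,0,0,0,0]}}

```text
time: 4.42
tool_pos: [487.0, -309.9, 85.8]
tcp_rot: [179.9, 0.0, 85.7]
ft_force: [3.2, -5.3, -2.9]
finger_gap: 10.9
grip_force: 21.8
```

Request:
{"name": "step_arm", "arguments": {"delta_pos": [[0.035,-0.003,0.06],[0.035,-0.003,0.06],[0.044,-0.003,0.048],[0.044,-0.003,0.048],[0.053,-0.004,0.038],[0.053,-0.004,0.038],[0.059,-0.0045,0.027],[0.059,-0.0045,0.027]], "spin": [0,0,0,0,0,0,0,0]}}

```text
time: 5.42
tool_pos: [562.6, -315.6, 155.7]
tcp_rot: [-179.9, 0.0, 85.7]
ft_force: [-3.7, -2.0, 2.0]
finger_gap: 11.1
grip_force: 19.5
```

Request:
{"name": "step_arm", "arguments": {"delta_pos": [[0.0635,-0.005,0.0145],[0.0635,-0.005,0.0145],[0.065,-0.005,0.002],[0.065,-0.005,0.002],[0.048,-0.0036,-0.007],[0.048,-0.0036,-0.007],[0.062,-0.005,-0.018],[0,0,0]], "spin": [0,0,0,0,0,0,0,0]}}

```text
time: 6.42
tool_pos: [646.6, -321.8, 154.3]
tcp_rot: [180.0, 0.0, 85.8]
ft_force: [0.6, -2.9, 1.1]
finger_gap: 11.0
grip_force: 20.1
```

Request:
{"name": "step_arm", "arguments": {"delta_pos": [[0,0,0],[0,0,0],[0,0,0.1],[0,0,0.15],[0,0,0.15]], "spin": [0,0,0,0,0], "gripper": -0.45}}

```text
time: 7.05
tool_pos: [646.0, -321.7, 237.5]
tcp_rot: [179.9, 0.0, 85.7]
ft_force: [0.7, -0.0, 0.6]
finger_gap: 23.6
grip_force: 0.0
```

Request:
{"name": "step_arm", "arguments": {"delta_pos": [[-0.1,0.21,0],[-0.1,0.22,0],[-0.1,0.22,0],[-0.1,0.22,0],[-0.1,0.22,0],[-0.1,0.21,0],[-0.1,0.21,0],[0,0,0]], "spin": [0.005,0.005,0.005,0.005,0.005,0.005,0.005,0], "gripper": 1}}

```text
time: 8.05
tool_pos: [505.4, -17.3, 236.8]
tcp_rot: [179.9, -0.0, 92.2]
ft_force: [-0.0, -0.8, 0.8]
finger_gap: 85.5
grip_force: 0.0
```

Run:
```python
from h import *
s=snap('wrist','w2.png');q=r.sense();print(q['tool_pos'],q['tcp_rot'],q['ft_force'])
```

```text
[506.04610603 -18.68773874 236.68923854] [1.79835078e+02 2.81715415e-02 9.21683993e+01] [-0.49121904  0.01627443  0.3797364 ]
```

View pics/w2.png

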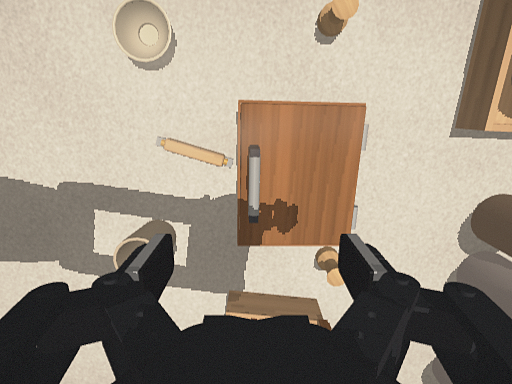

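Run:
```python
from h import *
s=r.snapshot('wrist')
for p,z in[((253.5,147),92),((253.5,222),92),((239,100),58),((366,103),58),((354,244),58),((237,245),58),((159,141),8),((231,162),8)]:print(p,ray(s,*p,z).round(1))
```

```text
(253.5, 147) [502.1  13.6  92. ]
(253.5, 222) [505.  -69.5  92. ]
(239, 100) [484.3  60.3  58. ]
(366, 103) [624.8  62.4  58. ]
(354, 244) [ 634.5 -109.1   58. ]
(237, 245) [ 485.5 -115.9   58. ]
(159, 141) [376.9   6.2   8. ]
(231, 162) [472.4 -18.4   8. ]
```

Request:
{"name": "step_arm", "arguments": {"delta_pos": [[-0.012,-0.046,0],[0,0,-0.25],[0,0,-0.25],[0,0,-0.22],[0,0,-0.113],[0,0,0],[0,0,0]], "spin": [0,0,0,0,0,0,0]}}

```text
time: 9.02
tool_pos: [504.5, -29.9, 69.4]
tcp_rot: [179.9, 0.0, 92.0]
ft_force: [-0.5, 0.2, 0.2]
finger_gap: 85.3
grip_force: 0.0
```

Request:
{"name": "step_arm", "arguments": {"delta_pos": [[0,0,0],[0,0,0],[0,0,0],[0,0,0],[0,0,0],[0,0,0],[0,0,0],[0,0,0]], "spin": [0,0,0,0,0,0,0,0], "gripper": -1, "squeeze": 20}}

```text
time: 10.02
tool_pos: [504.1, -28.9, 68.4]
tcp_rot: [179.9, 0.0, 92.0]
ft_force: [4.8, 1.1, -1.5]
finger_gap: 11.1
grip_force: 19.8
```

Request:
{"name": "step_arm", "arguments": {"delta_pos": [[0.004,0,0.01],[0.003,0,0.01],[0.003,0,0.01],[0,0,0],[0,0,0]], "spin": [0,0,0,0,0]}}

```text
time: 10.65
tool_pos: [506.3, -28.8, 74.2]
tcp_rot: [179.9, -0.0, 92.0]
ft_force: [7.8, 1.9, -4.9]
finger_gap: 10.9
grip_force: 19.8
```

Request:
{"name": "step_arm", "arguments": {"delta_pos": [[0.012,0,0.02],[0.01,0,0.02],[0.006,0.001,0.018],[0,0,0]], "spin": [0,0,0,0]}}

```text
time: 11.15
tool_pos: [511.6, -28.8, 86.1]
tcp_rot: [179.9, 0.0, 92.0]
ft_force: [5.1, 0.6, -3.2]
finger_gap: 11.1
grip_force: 19.8
```

Free as well; open it along the arc.

Request:
{"name": "step_arm", "arguments": {"delta_pos": [[0.036,0.001,0.06],[0.036,0.001,0.06],[0.044,0.0015,0.048],[0.044,0.0015,0.048],[0.053,0.002,0.038],[0.053,0.002,0.038],[0.059,0.002,0.027],[0.059,0.002,0.027]], "spin": [0,0,0,0,0,0,0,0]}}

```text
time: 12.15
tool_pos: [587.2, -27.3, 154.2]
tcp_rot: [-179.8, 0.1, 92.0]
ft_force: [2.0, -7.5, -11.1]
finger_gap: 11.1
grip_force: 19.3
```

Request:
{"name": "step_arm", "arguments": {"delta_pos": [[0.0635,0.002,0.0145],[0.0635,0.002,0.0145],[0.065,0.002,0.002],[0.065,0.002,0.002],[0.048,0.002,-0.007],[0.048,0.002,-0.007],[0.06,0.002,-0.018],[0,0,0]], "spin": [0,0,0,0,0,0,0,0]}}

```text
time: 13.15
tool_pos: [671.0, -25.1, 155.5]
tcp_rot: [-180.0, 0.1, 92.0]
ft_force: [1.4, -7.5, -0.9]
finger_gap: 11.2
grip_force: 19.8
```

Request:
{"name": "step_arm", "arguments": {"delta_pos": [[0,0,0],[0,0,0],[0,0,0.1],[0,0,0.15],[0,0,0.15]], "spin": [0,0,0,0,0], "gripper": -0.45}}

```text
time: 13.78
tool_pos: [670.6, -23.1, 237.8]
tcp_rot: [179.9, 0.0, 92.1]
ft_force: [0.7, -0.2, 0.4]
finger_gap: 23.8
grip_force: 0.0
```

Request:
{"name": "step_arm", "arguments": {"delta_pos": [[-0.118,0.2175,0],[-0.118,0.2175,0],[-0.118,0.2175,0],[-0.118,0.2175,0],[-0.118,0.2175,0],[-0.118,0.2175,0],[-0.118,0.2175,0],[-0.118,0.2175,0]], "spin": [0.004,0.004,0.004,0.004,0.004,0.004,0.004,0], "gripper": 1}}

```text
time: 14.78
tool_pos: [481.0, 326.3, 237.3]
tcp_rot: [179.9, -0.1, 97.1]
ft_force: [0.7, 0.6, -0.1]
finger_gap: 85.4
grip_force: 0.0
```

Request:
{"name": "step_arm", "arguments": {"delta_pos": [[0,0,0]], "spin": [0]}}

```text
time: 14.9
tool_pos: [480.0, 327.9, 237.1]
tcp_rot: [179.9, -0.1, 97.3]
ft_force: [0.6, -0.6, 0.8]
finger_gap: 85.3
grip_force: 0.0
```

Run:
```python
from h import *
s=snap('wrist','w3.png');q=r.sense();print(q['tool_pos'],q['tcp_rot'],q['ft_force'])
```

```text
[481.09085847 326.23474597 236.88137563] [ 1.79899286e+02 -3.83370234e-02  9.72664728e+01] [ 0.41838937 -0.70350298 -0.69202279]
```

View pics/w3.png

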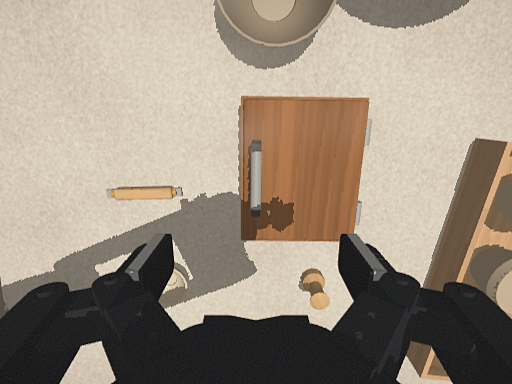

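Run:
```python
from h import *
s=r.snapshot('wrist')
for p,z in[((256.5,142),92),((256,215),92),((241,97),58),((368,99),58),((356,241),58),((240,240),58),((108,192.5),8),((182,191),8)]:print(p,ray(s,*p,z).round(1))
```

```text
(256.5, 142) [476.5 363.7  92. ]
(256, 215) [486.1 284.3  92. ]
(241, 97) [453.9 406.6  58. ]
(368, 99) [593.1 422.2  58. ]
(356, 241) [618.4 252.3  58. ]
(240, 240) [472.  235.2  58. ]
(108, 192.5) [281.6 259.5   8. ]
(182, 191) [383.7 274.7   8. ]
```

Request:
{"name": "step_arm", "arguments": {"delta_pos": [[0.003,-0.014,0],[0,0,-0.25],[0,0,-0.25],[0,0,-0.22],[0,0,-0.117],[0,0,0],[0,0,0]], "spin": [-0.001,0,0,0,0,0,0]}}

```text
time: 15.88
tool_pos: [483.6, 321.6, 69.2]
tcp_rot: [179.9, -0.0, 96.8]
ft_force: [-0.5, 0.9, 1.8]
finger_gap: 85.3
grip_force: 0.0
```

Request:
{"name": "step_arm", "arguments": {"delta_pos": [[0,0,0],[0,0,0],[0,0,0],[0,0,0],[0,0,0],[0,0,0],[0,0,0],[0,0,0]], "spin": [0,0,0,0,0,0,0,0], "gripper": -1, "squeeze": 20}}

```text
time: 16.88
tool_pos: [481.1, 321.8, 67.9]
tcp_rot: [-179.9, 0.0, 96.9]
ft_force: [-6.2, -1.6, 7.3]
finger_gap: 11.0
grip_force: 21.2
```

Request:
{"name": "step_arm", "arguments": {"delta_pos": [[0.004,0,0.01],[0.003,0,0.01],[0.003,0,0.01],[0,0,0],[0,0,0]], "spin": [0,0,0,0,0]}}

```text
time: 17.5
tool_pos: [481.4, 321.6, 69.8]
tcp_rot: [-179.7, 0.0, 96.9]
ft_force: [-0.1, 7.5, -20.8]
finger_gap: 11.3
grip_force: 20.0
```

Request:
{"name": "step_arm", "arguments": {"delta_pos": [[-0.004,0,-0.01],[-0.006,0,-0.018],[0,0,0]], "spin": [0,0,0]}}

```text
time: 17.88
tool_pos: [481.1, 321.8, 68.1]
tcp_rot: [-179.9, 0.0, 96.9]
ft_force: [-8.3, -0.7, 2.6]
finger_gap: 11.1
grip_force: 21.9
```

Request:
{"name": "step_arm", "arguments": {"delta_pos": [[0,0,0],[0,0,0],[0,0,0.1],[0,0,0.25],[0,0,0.25],[0,0,0.2]], "spin": [0,0,0,0,0,0], "gripper": 0.2}}

```text
time: 18.62
tool_pos: [483.1, 322.2, 232.7]
tcp_rot: [179.8, -0.1, 96.9]
ft_force: [-0.1, -0.2, -0.0]
finger_gap: 51.0
grip_force: 0.0
```

Request:
{"name": "step_arm", "arguments": {"delta_pos": [[-0.1,-0.035,0],[-0.1,-0.035,0],[-0.1,-0.035,0],[-0.1,-0.035,0],[-0.1,-0.035,0],[-0.1,-0.035,0],[-0.1,-0.035,0],[-0.045,-0.035,0]], "spin": [-0.055,-0.055,-0.055,-0.055,-0.055,-0.055,-0.055,-0.055]}}

```text
time: 19.62
tool_pos: [332.9, 265.8, 230.0]
tcp_rot: [-180.0, -0.1, 17.4]
ft_force: [0.4, -0.4, -0.4]
finger_gap: 51.0
grip_force: 0.0
```

Request:
{"name": "step_arm", "arguments": {"delta_pos": [[0,0,0],[0,0,0]], "spin": [-0.052,0]}}

```text
time: 19.88
tool_pos: [333.7, 266.0, 229.8]
tcp_rot: [-179.9, -0.1, 8.4]
ft_force: [0.5, -0.8, -0.2]
finger_gap: 51.6
grip_force: 0.0
```

Run:
```python
from h import *
s=snap('wrist','w4.png');q=r.sense();print(q['tool_pos'],q['tcp_rot'],q['ft_force'])
a=np.hstack([s['pixels'],snap('scene')['pixels'],snap('side')['pixels']])
a=np.vstack([a[:,:512],np.hstack([a[100:292,145:401],a[100:292,1024+110:1024+366]])]);cv2.imwrite('pics/c4.png',a);print(a.shape)
```

```text
[333.6986961  266.02672075 229.4674159 ] [-1.79957365e+02 -1.15042615e-01  8.53867957e+00] [-0.00291248 -0.5142002  -0.30916292]
(576, 512, 3)
```

View pics/c4.png

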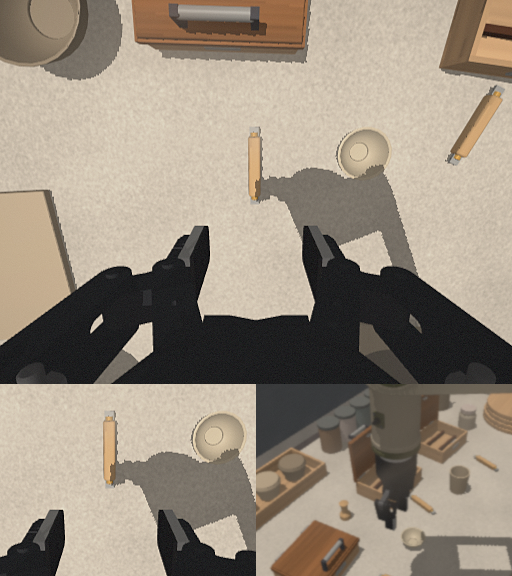

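Run:
```python
from h import *
s=r.snapshot('wrist')
for a,b in[((254.5,127),(254.5,202)),((498,87),(455,163))]:
  A=ray(s,*a,8);B=ray(s,*b,8);d=A-B;print((A+B)/2,np.linalg.norm(d),np.degrees(np.arctan2(d[1],d[0])))
```

```text
[330.81737652 266.92315952   8.        ] 100.98770219413903 8.44341941830127
[423.36346738  -5.25532677   8.        ] 100.89127767616057 -11.535130189468436
```

Request:
{"name": "step_arm", "arguments": {"delta_pos": [[-0.011,0.005,-0.25],[0,0,-0.3],[0,0,-0.3],[0,0,-0.2],[0,0,-0.078],[0,0,0]], "spin": [0,0,0,0,0,0]}}

```text
time: 20.82
tool_pos: [330.8, 266.7, 2.3]
tcp_rot: [180.0, 0.1, 8.4]
ft_force: [-0.4, 0.2, 0.8]
finger_gap: 51.1
grip_force: 0.0
```

Request:
{"name": "step_arm", "arguments": {"delta_pos": [[0,0,0],[0,0,0],[0,0,0],[0,0,0],[0,0,0],[0,0,0]], "spin": [0,0,0,0,0,0], "gripper": -1, "squeeze": 40}}

```text
time: 21.58
tool_pos: [332.8, 267.9, 4.5]
tcp_rot: [-179.9, -0.2, 8.3]
ft_force: [-0.1, -0.7, 6.6]
finger_gap: 15.2
grip_force: 39.5
```

Request:
{"name": "step_arm", "arguments": {"delta_pos": [[0,0,0.15],[0,0,0.25],[0,0,0.25],[0,0,0]], "spin": [0,0,0,0]}}

```text
time: 22.08
tool_pos: [334.4, 268.9, 138.4]
tcp_rot: [-179.8, -0.6, 8.3]
ft_force: [-0.3, 0.0, -0.3]
finger_gap: 15.0
grip_force: 39.3
```

Request:
{"name": "step_arm", "arguments": {"delta_pos": [[0.161,-0.179,0],[0.161,-0.179,0],[0.161,-0.179,0],[0.161,-0.179,0],[0.161,-0.179,0],[0.161,-0.179,0],[0.161,-0.179,0],[0,0,0]], "spin": [-0.005,-0.005,-0.005,-0.005,-0.005,-0.005,-0.005,0]}}

```text
time: 23.08
tool_pos: [557.8, 13.6, 131.8]
tcp_rot: [180.0, 0.0, 1.8]
ft_force: [-0.6, 0.8, 0.0]
finger_gap: 15.1
grip_force: 39.3
```

Run:
```python
from h import *
s=snap('wrist','w5.png');q=r.sense();print(q['tool_pos'],q['tcp_rot'],q['finger_gap'])
c=np.array([559.5,-26,0]);u=np.array([.9994,.035,0]);v=np.array([-.035,.9994,0])
im=s['pixels'].copy()
P=[c+a*64*u+b*79*v+[0,0,50] for a in(-1,1) for b in(-1,1)]+[c+a*26*u+b*75*v+[0,0,20] for a in(-1,1) for b in(-1,1)]
for p in proj(s,P): cv2.circle(im,tuple(int(x) for x in p),3,(0,0,255),1)
cv2.imwrite('pics/w5.png',im)
```

```text
[556.60752077  15.09347083 131.64830036] [-1.79989885e+02  6.78210788e-02  1.90548293e+00] 14.78483006930399
```

View pics/w5.png

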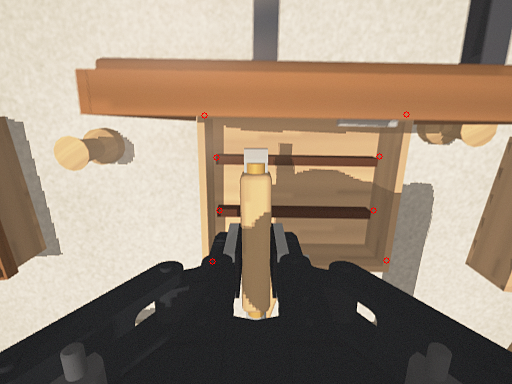

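Request:
{"name": "step_arm", "arguments": {"delta_pos": [[0.008,0.007,-0.2],[0,0,-0.15],[0,0,-0.1],[0,0,-0.05],[0,0,-0.03],[0,0,0],[0,0,0]], "spin": [0,0,0,0,0,0,0]}}

```text
time: 24.0
tool_pos: [559.0, 17.6, 27.5]
tcp_rot: [180.0, -0.1, 2.0]
ft_force: [-0.5, -0.3, -0.6]
finger_gap: 15.1
grip_force: 39.3
```

Request:
{"name": "step_arm", "arguments": {"delta_pos": [[0,0,0],[0,0,0],[0,0,0],[0,0,0.2],[0,0,0.3],[0,0,0.3],[0,0,0]], "spin": [0,0,0,0,0,0,0], "gripper": -0.3}}

```text
time: 24.88
tool_pos: [562.0, 17.5, 193.7]
tcp_rot: [179.9, -0.7, 2.0]
ft_force: [0.6, 0.1, 0.1]
finger_gap: 29.7
grip_force: 0.0
```

Request:
{"name": "step_arm", "arguments": {"delta_pos": [[-0.17,-0.029,0.05],[-0.17,-0.029,0.05],[-0.17,-0.029,0.05],[-0.17,-0.029,0],[0,0,0],[0,0,0]], "spin": [-0.02,-0.02,-0.02,-0.02,0,0], "gripper": 0.2}}

```text
time: 25.62
tool_pos: [422.5, -5.5, 216.2]
tcp_rot: [-180.0, -0.0, -12.3]
ft_force: [0.7, 0.4, 0.6]
finger_gap: 51.4
grip_force: 0.0
```

```bash
cat > t.py <<'E'
from h import *
import sys
s=snap('wrist',sys.argv[1]);q=r.sense();print(q['tool_pos'],q['tcp_rot'])
im=np.asarray(s['pixels']);hsv=cv2.cvtColor(im,cv2.COLOR_BGR2HSV)
m=((hsv[...,1]>80)&(hsv[...,2]>120)).astype(np.uint8)
n,l,st,ce=cv2.connectedComponentsWithStats(m)
for i in range(1,n):
  if st[i,4]>150:
    rr=cv2.minAreaRect(np.argwhere(l==i)[:,::-1].astype(np.float32));w,h=rr[1];b=cv2.boxPoints(rr)
    W=np.array([ray(s,*p,12)[:2] for p in b]);R2=cv2.minAreaRect(W.astype(np.float32))
    e=max([W[1]-W[0],W[2]-W[1]],key=np.linalg.norm)
    print(ce[i].round(),'world',W.mean(0).round(1),np.round(R2[1]),'ang',np.degrees(np.arctan(e[1]/e[0])).round(1))
E
python3 t.py w6.png
```

```text
[422.61004592  -5.46966058 216.26354848] [-1.79993341e+02 -3.87657070e-03 -1.23302835e+01]
[246.  57.] world [556.1 -24.3] [143. 209.] ang 89.3
[467.  42.] world [ 507.  -268.6] [121.  90.] ang 77.6
[57. 48.] world [603.3 185.9] [36. 30.] ang -22.6
[87. 56.] world [589.9 158.6] [33. 38.] ang -64.4
[ 11. 160.] world [503.8 280.3] [ 46. 108.] ang -24.4
[254. 165.] world [422.8  -4.7] [16. 90.] ang -15.2
[494. 177.] world [ 343.3 -300.5] [27. 96.] ang -18.2
```

Request:
{"name": "step_arm", "arguments": {"delta_pos": [[0.002,0.003,-0.25],[0,0,-0.3],[0,0,-0.25],[0,0,-0.2],[0,0,-0.055],[0,0,0]], "spin": [-0.01,0,0,0,0,0]}}

```text
time: 26.42
tool_pos: [422.6, -4.8, 5.4]
tcp_rot: [180.0, 0.1, -14.1]
ft_force: [0.8, 1.2, 1.2]
finger_gap: 51.4
grip_force: 0.0
```

Request:
{"name": "step_arm", "arguments": {"delta_pos": [[0,0,0],[0,0,0],[0,0,0],[0,0,0],[0,0,0],[0,0,0]], "spin": [0,0,0,0,0,0], "gripper": -1, "squeeze": 40}}

```text
time: 27.18
tool_pos: [424.3, -5.2, 7.4]
tcp_rot: [-180.0, -0.2, -14.2]
ft_force: [-0.1, -0.5, 7.1]
finger_gap: 14.2
grip_force: 39.4
```

Request:
{"name": "step_arm", "arguments": {"delta_pos": [[0,0,0.15],[0,0,0.25],[0,0,0.2],[0.17,-0.026,0],[0.17,-0.026,0],[0.17,-0.026,0],[0.17,-0.026,0],[0,0,0]], "spin": [0,0,0.02,0.02,0.02,0.02,0.01,0]}}

```text
time: 28.18
tool_pos: [560.3, -26.2, 126.0]
tcp_rot: [180.0, -0.1, 2.0]
ft_force: [-0.1, 0.1, -1.0]
finger_gap: 14.9
grip_force: 39.4
```

Run:
```python
from h import *
s=snap('wrist');q=r.sense();print(q['tool_pos'],q['tcp_rot'],q['finger_gap'])
cv2.imwrite('pics/w7.png',s['pixels'])
```

```text
[559.04575994 -25.88557535 125.8212959 ] [ 1.79999937e+02 -9.90193507e-03  2.01171913e+00] 14.367806799931191
```

View pics/w7.png

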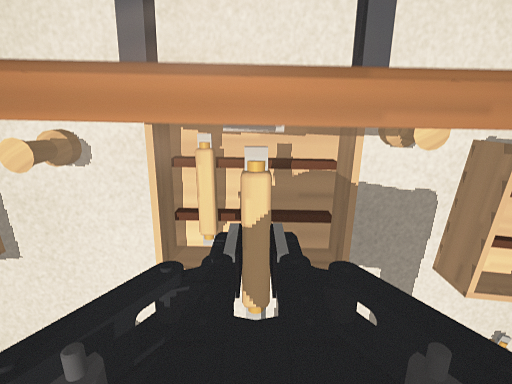

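Request:
{"name": "step_arm", "arguments": {"delta_pos": [[0.002,0,-0.2],[0,0,-0.15],[0,0,-0.08],[0,0,-0.04],[0,0,-0.02],[0,0,0],[0,0,0]], "spin": [0,0,0,0,0,0,0]}}

```text
time: 29.1
tool_pos: [559.7, -25.9, 28.4]
tcp_rot: [180.0, -0.1, 2.0]
ft_force: [0.2, 1.1, -0.5]
finger_gap: 14.3
grip_force: 39.4
```

Request:
{"name": "step_arm", "arguments": {"delta_pos": [[0,0,0],[0,0,0],[0,0,0],[0,0,0.2],[0,0,0.3],[0,0,0.3],[0,0,0]], "spin": [0,0,0,0,0,0,0], "gripper": -0.35}}

```text
time: 29.98
tool_pos: [562.8, -26.3, 194.6]
tcp_rot: [179.9, -0.7, 2.0]
ft_force: [-0.0, -0.3, -0.0]
finger_gap: 27.5
grip_force: 0.0
```

Request:
{"name": "step_arm", "arguments": {"delta_pos": [[-0.137,-0.173,0.02],[-0.137,-0.173,0.02],[-0.137,-0.173,0.02],[-0.137,-0.173,0.02],[-0.137,-0.173,0.02],[-0.137,-0.173,0.02],[-0.137,-0.173,0.02],[-0.137,-0.173,0]], "spin": [-0.015,-0.015,-0.015,-0.015,-0.015,-0.015,-0.015,-0.012], "gripper": 0.2}}

```text
time: 30.98
tool_pos: [338.6, -303.4, 215.1]
tcp_rot: [-180.0, 0.0, -19.1]
ft_force: [0.6, -0.6, 0.2]
finger_gap: 50.9
grip_force: 0.0
```

Request:
{"name": "step_arm", "arguments": {"delta_pos": [[0,0,0],[0,0,0]], "spin": [0,0]}}

```text
time: 31.22
tool_pos: [339.7, -302.1, 214.9]
tcp_rot: [-179.9, 0.0, -19.0]
ft_force: [0.6, 0.8, -0.3]
finger_gap: 51.1
grip_force: 0.0
```

```bash
python3 t.py w8.png
```

```text
[ 340.01747229 -301.80674564  214.96709986] [-1.79954250e+02  2.99169358e-02 -1.89857971e+01]
[202.  33.] world [ 491.3 -297.1] [219.  83.] ang 70.9
[475.  75.] world [ 344.5 -569.6] [103. 203.] ang -5.0
[13. 84.] world [530.2 -78.2] [ 45. 104.] ang -33.1
[255. 164.] world [ 341.8 -303.1] [16. 88.] ang -17.0
[462. 232.] world [ 159.  -535.7] [ 74. 194.] ang -61.8
```

Request:
{"name": "step_arm", "arguments": {"delta_pos": [[0.008,-0.005,-0.25],[0,0,-0.3],[0,0,-0.25],[0,0,-0.2],[0,0,-0.045],[0,0,0]], "spin": [0.004,0,0,0,0,0]}}

```text
time: 32.02
tool_pos: [341.8, -303.0, 6.8]
tcp_rot: [-180.0, 0.0, -18.2]
ft_force: [-1.7, -1.0, 1.1]
finger_gap: 51.0
grip_force: 0.0
```

Request:
{"name": "step_arm", "arguments": {"delta_pos": [[0,0,0],[0,0,0],[0,0,0],[0,0,0],[0,0,0],[0,0,0]], "spin": [0,0,0,0,0,0], "gripper": -1, "squeeze": 40}}

```text
time: 32.78
tool_pos: [342.5, -304.8, 8.4]
tcp_rot: [179.9, -0.2, -18.3]
ft_force: [-0.6, 1.1, 6.1]
finger_gap: 14.5
grip_force: 39.3
```

Request:
{"name": "step_arm", "arguments": {"delta_pos": [[0,0,0.15],[0,0,0.25],[0,0,0.2],[0.241,-0.012,0],[0.241,-0.012,0],[0.241,-0.013,0],[0.241,-0.013,0],[0,0,0]], "spin": [0,0,0.02,0.02,0.02,0.018,0,0]}}

```text
time: 33.78
tool_pos: [536.6, -313.2, 126.3]
tcp_rot: [-180.0, -0.0, -4.2]
ft_force: [-1.4, 0.4, -0.5]
finger_gap: 14.6
grip_force: 39.4
```

Run:
```python
from h import *
s=snap('wrist');q=r.sense();print(q['tool_pos'],q['tcp_rot'],q['finger_gap'])
im=s['pixels'].copy();a=np.radians(-4.3)
c=np.array([535.3,-313.7,0]);u=np.array([np.cos(a),np.sin(a),0]);v=np.array([-u[1],u[0],0])
P=[c+a*64*u+b*79*v+[0,0,50] for a in(-1,1) for b in(-1,1)]+[c+a*26*u+b*75*v+[0,0,20] for a in(-1,1) for b in(-1,1)]
for p in proj(s,P): cv2.circle(im,tuple(int(x) for x in p),3,(0,0,255),1)
cv2.imwrite('pics/w9.png',im)
```

```text
[ 535.10759903 -313.28657931  126.41239302] [-1.79992674e+02  1.27099762e-02 -4.18713966e+00] 14.565134654138209
```

View pics/w9.png

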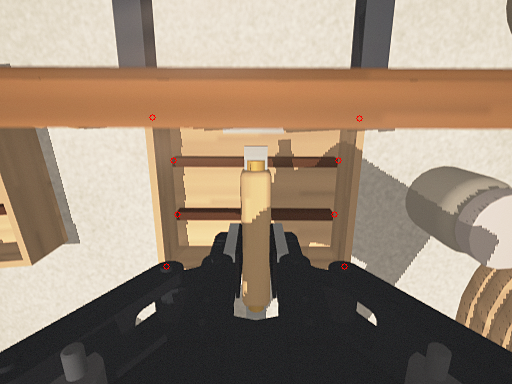

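Request:
{"name": "step_arm", "arguments": {"delta_pos": [[0.001,0,-0.2],[0,0,-0.15],[0,0,-0.08],[0,0,-0.04],[0,0,-0.02],[0,0,0],[0,0,0]], "spin": [0,0,0,0,0,0,0]}}

```text
time: 34.7
tool_pos: [534.9, -313.9, 29.5]
tcp_rot: [180.0, -0.1, -4.3]
ft_force: [-0.5, 0.1, 0.5]
finger_gap: 14.6
grip_force: 39.4
```

Request:
{"name": "step_arm", "arguments": {"delta_pos": [[0,0,0],[0,0,0],[0,0,0],[0,0,0.2],[0,0,0.3],[0,0,0.3],[0,0,0.24],[0,0,0]], "spin": [0,0,0,0,0,0,0,0], "gripper": -0.35}}

```text
time: 35.7
tool_pos: [536.7, -315.2, 243.0]
tcp_rot: [179.7, -0.5, -4.3]
ft_force: [-0.8, 0.1, -0.3]
finger_gap: 28.0
grip_force: 0.0
```

Run:
```python
from h import *
s=snap('wrist');q=r.sense();print(q['tool_pos'],q['tcp_rot'],q['finger_gap'])
cv2.imwrite('pics/w10.png',np.vstack([s['pixels'],np.hstack([snap('scene')['pixels'][120:312,150:406],snap('side')['pixels'][120:312,160:416]])]))
```

```text
[ 535.54312546 -314.39254431  239.60392387] [179.84009768  -0.26877372  -4.26274123] 27.779599008915007
```

View pics/w10.png

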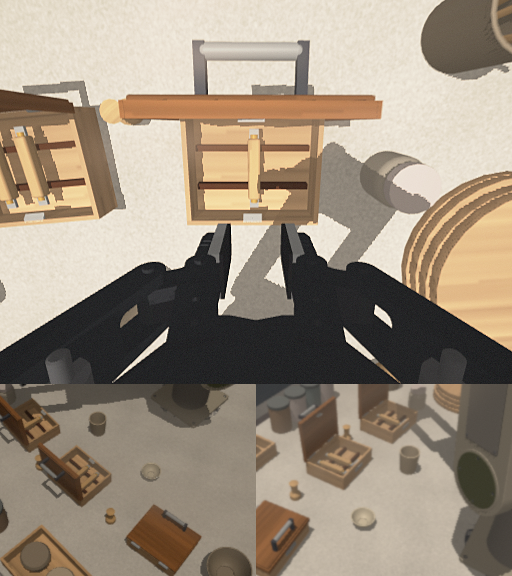

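Request:
{"name": "step_arm", "arguments": {"delta_pos": [[0.07,-0.005,0],[0.07,-0.005,0],[0.07,-0.005,0],[0.07,-0.005,0],[0.07,-0.005,0],[0.07,-0.005,0],[0.07,-0.005,0],[0.063,-0.003,0]], "spin": [0.056,0.056,0.056,0.056,0.056,0.056,0.056,0.056], "gripper": -0.45}}

```text
time: 36.85
tool_pos: [644.4, -320.6, 233.3]
tcp_rot: [-179.8, -0.1, 76.7]
ft_force: [0.2, 0.1, 0.0]
finger_gap: 23.5
grip_force: 0.0
```

Request:
{"name": "step_arm", "arguments": {"delta_pos": [[0,0,0],[0,0,0],[0,0,0]], "spin": [0.052,0,0]}}

```text
time: 37.22
tool_pos: [644.3, -320.9, 235.0]
tcp_rot: [-179.9, -0.1, 85.5]
ft_force: [0.0, 0.5, -0.5]
finger_gap: 23.6
grip_force: 0.0
```

Run:
```python
from h import *
s=snap('wrist');q=r.sense();print(q['tool_pos'],q['tcp_rot'],q['finger_gap'])
im=s['pixels'].copy()
for p in proj(s,[[646.3+.075*k,-321.9+k,174.8] for k in(-32,0,32)]): cv2.circle(im,tuple(int(x) for x in p),3,(0,0,255),1)
cv2.imwrite('pics/w11.png',im)
```

```text
[ 644.46059142 -320.96920124  235.47231765] [-1.79921333e+02 -3.83549738e-02  8.55519584e+01] 23.033370313270595
```

View pics/w11.png

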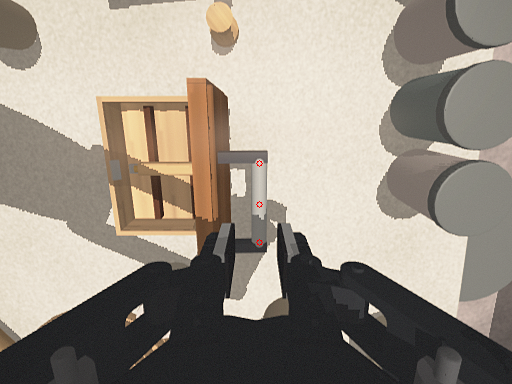

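Request:
{"name": "step_arm", "arguments": {"delta_pos": [[0.009,-0.005,-0.1],[0,0,-0.15],[0,0,-0.1],[0,0,-0.055],[0,0,0]], "spin": [0,0,0,0,0]}}

```text
time: 37.9
tool_pos: [646.2, -321.9, 154.2]
tcp_rot: [-179.9, -0.0, 85.7]
ft_force: [-0.5, 0.6, 0.5]
finger_gap: 23.5
grip_force: 0.0
```

Request:
{"name": "step_arm", "arguments": {"delta_pos": [[0,0,0],[0,0,0],[0,0,0],[0,0,0],[0,0,0]], "spin": [0,0,0,0,0], "gripper": -1, "squeeze": 20}}

```text
time: 38.52
tool_pos: [647.1, -322.4, 156.4]
tcp_rot: [179.9, 0.0, 85.7]
ft_force: [0.3, -0.3, 2.6]
finger_gap: 11.1
grip_force: 21.3
```

Request:
{"name": "step_arm", "arguments": {"delta_pos": [[-0.062,0.005,0.018],[-0.048,0.0036,0.007],[-0.048,0.0036,0.007],[-0.065,0.005,-0.002],[-0.065,0.005,-0.002],[-0.0635,0.005,-0.0145],[-0.0635,0.005,-0.0145],[-0.059,0.0045,-0.027]], "spin": [0,0,0,0,0,0,0,0]}}

```text
time: 39.52
tool_pos: [551.0, -314.9, 150.2]
tcp_rot: [-180.0, 0.0, 85.7]
ft_force: [0.2, -0.8, 4.1]
finger_gap: 11.2
grip_force: 22.1
```

Request:
{"name": "step_arm", "arguments": {"delta_pos": [[-0.059,0.0045,-0.027],[-0.053,0.004,-0.038],[-0.053,0.004,-0.038],[-0.044,0.003,-0.048],[-0.044,0.003,-0.048],[-0.035,0.003,-0.06],[-0.035,0.003,-0.06],[0,0,0]], "spin": [0,0,0,0,0,0,0,0]}}

```text
time: 40.52
tool_pos: [486.3, -309.7, 84.2]
tcp_rot: [-179.9, -0.0, 85.7]
ft_force: [-0.6, -1.8, -2.2]
finger_gap: 11.1
grip_force: 22.4
```

Request:
{"name": "step_arm", "arguments": {"delta_pos": [[-0.008,0,-0.025],[-0.008,0,-0.025],[-0.006,0,-0.02],[-0.003,0,-0.01],[0,0,-0.01],[0,0,0]], "spin": [0,0,0,0,0,0], "squeeze": 30}}

```text
time: 41.28
tool_pos: [480.2, -309.3, 67.2]
tcp_rot: [-179.7, -0.1, 85.7]
ft_force: [-10.4, -0.1, 3.2]
finger_gap: 10.9
grip_force: 30.0
```

Request:
{"name": "step_arm", "arguments": {"delta_pos": [[0,0,-0.01],[0,0,-0.01],[0,0,-0.01],[0,0,0],[0,0,0]], "spin": [0,0,0,0,0]}}

```text
time: 41.9
tool_pos: [480.1, -309.6, 65.6]
tcp_rot: [-179.7, -0.0, 85.7]
ft_force: [-29.1, 12.5, 42.8]
finger_gap: 10.5
grip_force: 34.0
```

Request:
{"name": "step_arm", "arguments": {"delta_pos": [[0,0,0.02],[0,0,0.015],[0,0,0.01],[0,0,0],[0,0,0]], "spin": [0,0,0,0,0]}}

```text
time: 42.52
tool_pos: [480.3, -309.1, 68.0]
tcp_rot: [-179.7, -0.1, 85.7]
ft_force: [-0.8, -5.2, -13.7]
finger_gap: 11.0
grip_force: 29.6
```

Request:
{"name": "step_arm", "arguments": {"delta_pos": [[0,0,0.01],[0,0,0],[0,0,0]], "spin": [0,0,0]}}

```text
time: 42.9
tool_pos: [480.3, -309.1, 68.5]
tcp_rot: [-179.8, -0.1, 85.7]
ft_force: [5.9, -9.3, -27.1]
finger_gap: 10.9
grip_force: 29.7
```

Request:
{"name": "step_arm", "arguments": {"delta_pos": [[0,0,-0.012],[0,0,-0.01],[0,0,0]], "spin": [0,0,0]}}

```text
time: 43.28
tool_pos: [480.1, -309.2, 67.0]
tcp_rot: [-179.7, -0.1, 85.7]
ft_force: [-8.5, -1.2, 0.2]
finger_gap: 11.3
grip_force: 32.0
```

Request:
{"name": "step_arm", "arguments": {"delta_pos": [[0,0,0],[0,0,0],[0,0,0.15],[0,0,0.25],[0,0,0.25],[0,0,0.2]], "spin": [0,0,0,0,0,0], "gripper": -0.45}}

```text
time: 44.02
tool_pos: [483.0, -310.0, 241.5]
tcp_rot: [179.9, 0.1, 85.8]
ft_force: [0.2, -0.3, 0.3]
finger_gap: 23.5
grip_force: 0.0
```

Request:
{"name": "step_arm", "arguments": {"delta_pos": [[0.12,0.178,0],[0.12,0.178,0],[0.12,0.178,0],[0.12,0.178,0],[0.12,0.178,0],[0.12,0.178,0],[0.12,0.178,0],[0.112,0.176,0]], "spin": [0.005,0.005,0.005,0.005,0.005,0.005,0.005,0]}}

```text
time: 45.02
tool_pos: [673.6, -23.8, 238.8]
tcp_rot: [180.0, -0.0, 92.1]
ft_force: [0.3, 0.5, -0.1]
finger_gap: 23.9
grip_force: 0.0
```

Request:
{"name": "step_arm", "arguments": {"delta_pos": [[0,0,0],[0,0,0]], "spin": [0,0]}}

```text
time: 45.28
tool_pos: [672.6, -25.5, 238.5]
tcp_rot: [-180.0, 0.0, 92.1]
ft_force: [0.7, -0.8, 0.3]
finger_gap: 23.3
grip_force: 0.0
```

Request:
{"name": "step_arm", "arguments": {"delta_pos": [[-0.008,0.002,-0.1],[0,0,-0.15],[0,0,-0.1],[0,0,-0.065],[0,0,0]], "spin": [0,0,0,0,0]}}

```text
time: 45.9
tool_pos: [670.3, -25.3, 154.2]
tcp_rot: [-179.9, -0.0, 92.0]
ft_force: [0.5, 0.5, -0.3]
finger_gap: 23.7
grip_force: 0.0
```

Request:
{"name": "step_arm", "arguments": {"delta_pos": [[0,0,0],[0,0,0],[0,0,0],[0,0,0],[0,0,0]], "spin": [0,0,0,0,0], "gripper": -1, "squeeze": 20}}

```text
time: 46.52
tool_pos: [671.5, -25.2, 156.4]
tcp_rot: [179.9, 0.0, 92.0]
ft_force: [-0.8, -1.2, 2.1]
finger_gap: 11.2
grip_force: 20.7
```

Request:
{"name": "step_arm", "arguments": {"delta_pos": [[-0.06,-0.002,0.018],[-0.048,-0.002,0.007],[-0.048,-0.002,0.007],[-0.065,-0.002,-0.002],[-0.065,-0.002,-0.002],[-0.0635,-0.002,-0.0145],[-0.0635,-0.002,-0.0145],[-0.059,-0.002,-0.027]], "spin": [0,0,0,0,0,0,0,0]}}

```text
time: 47.52
tool_pos: [575.6, -27.2, 150.6]
tcp_rot: [-180.0, -0.1, 92.1]
ft_force: [0.5, 6.5, 6.9]
finger_gap: 11.0
grip_force: 22.2
```

Request:
{"name": "step_arm", "arguments": {"delta_pos": [[-0.059,-0.002,-0.027],[-0.053,-0.002,-0.038],[-0.053,-0.002,-0.038],[-0.044,-0.0015,-0.048],[-0.044,-0.0015,-0.048],[-0.036,-0.001,-0.06],[-0.036,-0.001,-0.06],[0,0,0]], "spin": [0,0,0,0,0,0,0,0]}}

```text
time: 48.52
tool_pos: [509.0, -29.1, 84.1]
tcp_rot: [-179.8, -0.1, 92.1]
ft_force: [0.1, 6.6, -2.4]
finger_gap: 11.1
grip_force: 22.4
```

Request:
{"name": "step_arm", "arguments": {"delta_pos": [[-0.01,0,-0.025],[-0.008,0,-0.025],[-0.007,0,-0.02],[-0.004,0,-0.01],[0,0,-0.01],[0,0,0]], "spin": [0,0,0,0,0,0], "squeeze": 30}}

```text
time: 49.28
tool_pos: [503.0, -29.3, 67.6]
tcp_rot: [-179.7, -0.1, 92.0]
ft_force: [-8.0, 5.8, 5.2]
finger_gap: 11.1
grip_force: 29.9
```

Request:
{"name": "step_arm", "arguments": {"delta_pos": [[0,0,-0.01],[0,0,-0.01],[0,0,-0.004],[0,0,0]], "spin": [0,0,0,0]}}

```text
time: 49.78
tool_pos: [502.4, -29.3, 64.9]
tcp_rot: [-179.6, -0.1, 92.1]
ft_force: [-24.0, 6.6, 34.2]
finger_gap: 10.7
grip_force: 32.9
```

Request:
{"name": "step_arm", "arguments": {"delta_pos": [[0,0,0.02],[0,0,0.015],[0,0,0.015],[0,0,0],[0,0,0]], "spin": [0,0,0,0,0]}}

```text
time: 50.4
tool_pos: [502.6, -29.3, 68.6]
tcp_rot: [-179.7, -0.1, 92.0]
ft_force: [12.9, 3.4, -31.0]
finger_gap: 10.5
grip_force: 29.6
```

Request:
{"name": "step_arm", "arguments": {"delta_pos": [[0,0,-0.015],[0,0,-0.01],[0,0,0]], "spin": [0,0,0]}}

```text
time: 50.78
tool_pos: [502.4, -29.4, 66.7]
tcp_rot: [-179.6, -0.1, 92.0]
ft_force: [-7.0, 5.9, 0.5]
finger_gap: 11.0
grip_force: 32.3
```

Request:
{"name": "step_arm", "arguments": {"delta_pos": [[0,0,0.004],[0,0,0],[0,0,0]], "spin": [0,0,0], "squeeze": 20}}

```text
time: 51.15
tool_pos: [502.5, -29.3, 67.4]
tcp_rot: [-179.6, -0.1, 92.0]
ft_force: [-6.0, 5.7, -2.4]
finger_gap: 10.8
grip_force: 32.0
```

Request:
{"name": "step_arm", "arguments": {"delta_pos": [[0,0,0.01],[0,0,0.01],[0,0,0.005],[0,0,0]], "spin": [0,0,0,0]}}

```text
time: 51.65
tool_pos: [502.6, -29.4, 69.3]
tcp_rot: [-179.7, -0.1, 92.0]
ft_force: [13.6, 3.9, -33.4]
finger_gap: 10.9
grip_force: 29.0
```

Request:
{"name": "step_arm", "arguments": {"delta_pos": [[0,0,-0.015],[0,0,-0.01],[0,0,0]], "spin": [0,0,0]}}

```text
time: 52.02
tool_pos: [502.5, -29.4, 67.7]
tcp_rot: [-179.6, -0.1, 92.0]
ft_force: [-8.7, 5.2, -1.0]
finger_gap: 10.7
grip_force: 31.8
```

Request:
{"name": "step_arm", "arguments": {"delta_pos": [[0,0,0],[0,0,0],[0,0,0.15],[0,0,0.25],[0,0,0.25],[-0.2,0.1,0.25],[-0.2,0.1,0.1],[0,0,0]], "spin": [0,0,0,0,0,0,0,0], "gripper": -0.2}}

```text
time: 53.02
tool_pos: [428.7, 8.7, 269.3]
tcp_rot: [179.6, 0.1, 92.1]
ft_force: [0.3, -0.4, -0.7]
finger_gap: 34.2
grip_force: 0.0
```

Run:
```python
from h import *
a=snap('scene')['pixels'][100:340,120:420];b=snap('side')['pixels'][100:340,110:410]
cv2.imwrite('pics/f.png',cv2.resize(np.hstack([a,b]),(800,320)))
```

```text
(no output)
```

View pics/f.png

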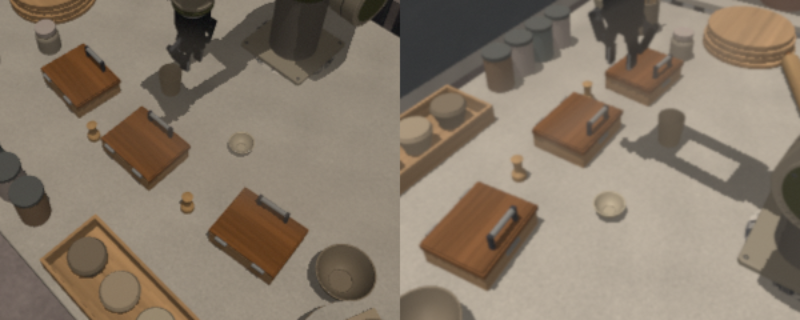

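All three cases are shut, no tools are left on the bench, and the stamps and pots are in place.

```bash
python3 -c "
from bench import r
print(r.hand_in())"
```

```text
the job is handed in; nothing more can be done
None
```

I handed the job in at about 53 s, and all three cases are now fastened: two lids had been loose and the third was already fastened, and the three tools lie in the two cases I opened (two in one, one in the other), with the pots and stamps left alone.

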